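# Close the pigment canister and brace it in the sprung stop

## Task

Set the loose knobbed lid on the open neck of the aluminium pigment canister and let go of it, then push the canister by its body squarely into the V-shaped sprung stop until the stop's black pointer stands in the green zone, and keep that steady push: finish while still pressing, because I will then tighten the lid and the canister must not spin. Keep the canister upright on the ledge with the lid fully down and free of the gripper while you press, do not push the stop to the end of its travel, and leave the other things on the ledge where they are.

Things in the scene. Friction and masses are not known exactly. Their poses are not given: they have to be found in the camera images.
- canister: Squat dented aluminium canister, about 0.4 kg, loose on the ledge. Body 84 mm in diameter, 60 mm high, flat shoulder; on it a hollow neck 54 mm in outer diameter, 10 mm high (rim at 70 mm, outer edge tapering to 51 mm), red pigment cake inside. Origin: centre of its underside; z up its axis. No handle.
- lid: Aluminium lid, 60 g, rim down on the ledge. Disc 65 mm wide, 13 mm high, black knob 24 mm wide from 13 to 27 mm above its origin (centre of underside; z up). Bore 59 mm wide, 9 mm deep: drops over the neck with 2.5 mm to spare all round, no turning. Fully down, its origin is 61 mm above the canister's and its knob top 88 mm above the ledge.
- stop: Grey housing of the sprung stop, fixed: block 55 mm long (x), 100 wide, 66 high, centred 142 mm from the origin along +x. Origin: ledge point under the canister's axis when the canister just touches the V with the spring at rest. x axis: level pushing direction, from the open V to the housing; z up.
- vseat (a point): Wooden V block of the stop, 6 to 56 mm above the ledge, slides along the stop's x; opens to -x, faces at 45 degrees either side of x, mouth 100 mm wide, arm ends 10 mm ahead (+x) of its origin. Origin: where the canister's axis stands when home in the V; moves with it. Its black pointer's cross-bar stands over white, green (pushed in 8 to 16 mm) and red strips on the housing.
- gauge (a joint): Travel of the V block along the stop's +x, in m: 0 at rest, 0.024 at the end. Spring of 800 N/m from zero (6.4 N at 0.008, 12.8 N at 0.016, the two ends of the green zone); it springs back.
- brush_holder_a: Round boxwood brush holder with brushes, 56 mm in diameter, brush tips up to 145 mm high; loose. Origin: centre of its underside. Leave alone.
- brush_holder_b: A second brush holder, the same. Leave alone.
- mortar: Squat celadon mortar, 116 mm in diameter, 62 mm high; loose. Origin: centre of its underside. Leave alone.
- pestle: Stone pestle, 118 mm long, 36 mm thick at its head, lying along its x axis; loose. Leave alone.
- palette_stick: Flat bamboo palette stick, 200 x 26 x 6 mm, lying along its x axis; loose. Leave alone.
- lion_head: Yellow-lacquered lion head, about 160 mm deep, 160 mm wide, 140 mm high; loose. Origin: under its middle. Leave alone.
There are look-alikes about, which are no part of the job. What is shaped like the lid but orange or purple is not meant.

How it is judged:
On the way:
1. the lid is fully down on the canister's neck and released, before the stop is pressed (horizontal distance between lid and canister below 0.004 m and z of lid in the frame of canister between 0.0585 and 0.0635 m and angle between the z axis of lid and the z axis of canister, either way round below 0.06 rad and contact force between each of the fingers, the arm and lid below 0.3 N and value of joint gauge below 0.004 m), for 0.2 s.
At the end, for the whole second after the job is handed in: Still pressing: stop pushed in 8 to 16 mm (green zone) by the canister, which the robot pushes on; canister home in the V (5 mm), upright (0.06 rad) on the ledge, still; V block not touched by the robot; lid fully down (centred within 4 mm, height within 2.5 mm, level 0.06 rad), not touched (horizontal distance between lid and canister below 0.004 m and z of lid in the frame of canister between 0.0585 and 0.0635 m and angle between the z axis of lid and the z axis of canister, either way round below 0.06 rad and contact force between each of the fingers, the arm and lid below 0.3 N and value of joint gauge between 0.008 and 0.016 m and contact force between canister and gauge above 4 N and contact force between any of the fingers, the arm and canister above 3 N and contact force between each of the fingers, the arm and gauge below 0.5 N and y of canister in the frame of vseat between -0.005 and 0.005 m and x of canister in the frame of vseat between -0.005 and 0.004 m and angle between canister's own z axis and vertical below 0.06 rad and height (world z) of canister below 0.004 m and linear speed of each of canister, lid below 0.01 m/s); the arm keeps its last pose, push and grip.
It fails at once if the stop is pushed to the end of its travel (over 22 mm) (value of joint gauge above 0.022 m).
It fails at once if the canister is tipped (over 0.35 rad) (angle between canister's own z axis and vertical above 0.35 rad).
It fails at once if another thing on the ledge is moved more than 25 mm (distance of any of brush_holder_a, brush_holder_b, mortar, pestle, palette_stick, lion_head from where it was at the start of the episode above 0.025 m).
It also fails if it takes over 64 s, if anything falls off the work surface, if the arm or the gripper's body presses on something with over 40 N, if the wrist force passes 120 N, or if a joint passes its speed limit or range.

## Robot

A 6-joint arm with a two-finger parallel gripper is mounted at the origin on the work surface. World frame = base frame: x ahead of the robot, y to its left, z up, the work surface at z = 0. Lengths are in m, angles in rad, forces in N, time in s.
With the tool pointing down it reaches from about 0.375 to 0.75 m from the base axis. Payload 9 kg.
Tool frame: the origin (TCP) lies on the centre line of the jaws, within the pads' length; the fingertips stand 17 mm ahead of it and the grasp point (between the pads) lies 2 mm behind it; z points along the fingers, y is the line along which they close (so a half turn about z gives the same grasp; the last joint's range is limited). The gripper opens to 85 mm and grips with 20 to 120 N. Pads are 22 mm wide; open, the fingers measure 114 mm over their backs; the gripper's body (76 mm by 85 mm) begins 54 mm behind the grasp point. The pads swing forward as they close: fully open they stand 13 mm farther back than shut.
Start: joints at [-1.386, 0.104, 0.097, 1.564, 0, 1.353], TCP at [0.235, -0.552, 0.248] pointing down, gripper open.
Joint ranges: [-2.99, 2.99], [-0.84, 1.86], [-1.1, 1.16], [-1.84, 2.11], [-1.51, 1.56], [-3.14, 3.14]. Speed limits (rad/s): [2.22, 2.22, 2.57, 3.14, 3.14, 3.14].

## Interface

Orientations are given as a unit quaternion [x, y, z, w].
In Python, from workcell import monitor, eyes, order gives the robot as it stands.
- The arm moves only by the tool play_rows, never from a script. Its argument "steps" is a list of rows, each a list of 4 numbers: the shift along the world's x, y, z in cm, then the turn about the world's z in degrees. A call has 1 to 8 rows; each row is the pose to reach, as a shift and turn from the pose commanded when the call began; what a row does not reach only later rows make up. A row lasts 1/10 s, in which the tool goes at most 50 mm and 8.59 degrees, less where a joint would pass 70% of its speed; a pose out of reach is approached as far as the arm can. A call with a gripper value outside its range is refused whole. "grip" is the opening, from -1 (shut) to 1 (fully open), set as the call begins (left out, the last holds). The fingers move at their own pace and stop on an object; "newtons" is the grip in N (left out, the last holds). Time passes only in rows, so rows that repeat a pose let the fingers close. It gives the time, the measured TCP pose, the force, the opening and the grip force at its end, in the units of the state.
- monitor.get_obs(): the state, without advancing time (a new reading comes with each control period).
- eyes.capture(name): name is "scene" or "top" or "wrist"; returns (picture, depth): 480x640x3 uint8, red, green, blue; 480x640 float32, m along the optical axis (not along the pixel's ray), 0 where there is no reading.
- eyes.camera_info(name): a dict with "K" (3x3 intrinsics, pixels), "R" (3x3) and "t" (3): a world point X has camera coordinates R X + t; the wrist camera has in their place "hand_eye" (4x4, takes a point from camera to tool coordinates, whose origin is the TCP and whose axes are the flange's). Camera axes: x right, y down, z forward; pixel columns grow to the right and rows downward; lengths in m; the calibration is good to about 2 mm. A picture is of the moment at which its call begins: read the wrist's pose just before it. camera_info takes no time and is no camera call.
- order.finish_job(): hands the job in; it is judged then, once.
The state is a dict: "clock": time; "joints": joint angles; "dq": joint speeds; "tau": joint torques, N m; "position": TCP position; "tcp_rot": TCP orientation; "contact_force": force on the tool from outside, world axes, zero at the start; "moment": the same for the moment, N m; "opening": finger opening in m; "grip_force": force on a finger pad.
Only numpy, scipy, OpenCV 4.12 (cv2) and the standard library are available. Lean on these libraries where they do the work, as an engineer would, in place of code of your own. Each camera call takes 0.05 s, during which the arm holds its last target. There are 200 camera calls.

## Working session

There is one attempt and no reset: what is moved stays moved. The work goes in short steps, Python scripts to look and compute and a tool call to move; the robot and the scene stay as the last step left them, time stands still between calls to the robot, and variables do not carry over. Pictures are saved under pics/ and viewed, at most 10 in all, crops included, and the job is handed in when it is done.

Besides the shell and the picture viewer there is one more tool, called after "Call:" as name(argument=value, ...) on one line, values as JSON. play_rows: Moves the arm, as the interface text tells. Its arguments: {"type":"object","properties":{"steps":{"type":"array"},"grip":{"type":"number"},"newtons":{"type":"number"}},"required":["steps"]}

```bash
mkdir -p pics
cat > h.py <<'E'
import numpy as np, cv2
from scipy.spatial.transform import Rotation as Ro
from workcell import monitor, eyes, order
def cap(name):
    o=monitor.get_obs(); im,d=eyes.capture(name); c=eyes.camera_info(name); K=np.array(c["K"])
    if name=="wrist":
        H=np.array(c["hand_eye"]); T=np.eye(4); T[:3,:3]=Ro.from_quat(o["tcp_rot"]).as_matrix(); T[:3,3]=o["position"]
        M=T@H; R=M[:3,:3].T; t=-R@M[:3,3]
    else: R=np.array(c["R"]); t=np.array(c["t"])
    return im,d,K,R,t
def cloud(d,K,R,t):
    v,u=np.indices(d.shape); P=np.stack([(u-K[0,2])/K[0,0]*d,(v-K[1,2])/K[1,1]*d,d],-1)
    return (P-t)@R
def plane(u,v,z,K,R,t):
    r=R.T@np.linalg.inv(K)@np.array([u,v,1.]); c=-R.T@t; return c+r*(z-c[2])/r[2]
def save(n,im): cv2.imwrite("pics/"+n,im[...,::-1])
E
python3 - <<'E'
from h import *
for n in("scene","top"):
    a=cap(n); save(n+"0.png",a[0]); np.savez(n+"0.npz",*a)
    print(n,-a[3].T@a[4])
o=monitor.get_obs();print({k:np.round(v,3) for k,v in o.items()})
E
```

```text
scene [ 1.69045939 -0.07225419  1.18448746]
top [ 0.4044483  -0.01592401  1.2092318 ]
{'clock': np.float64(0.1), 'joints': array([-1.386,  0.105,  0.097,  1.564, -0.   ,  1.353]), 'dq': array([-0.   , -0.001,  0.003,  0.   , -0.001, -0.001]), 'tau': array([ 5.0000e-03, -5.5821e+01,  5.0472e+01,  1.3000e-02, -0.0000e+00,
        0.0000e+00]), 'position': array([ 0.235, -0.552,  0.248]), 'tcp_rot': array([ 0.98 ,  0.2  ,  0.   , -0.001]), 'contact_force': array([-0.606, -0.128, -0.55 ]), 'moment': array([ 0.007, -0.047,  0.013]), 'grip_force': np.float64(0.0), 'opening': np.float64(0.085)}
```

View pics/scene0.png

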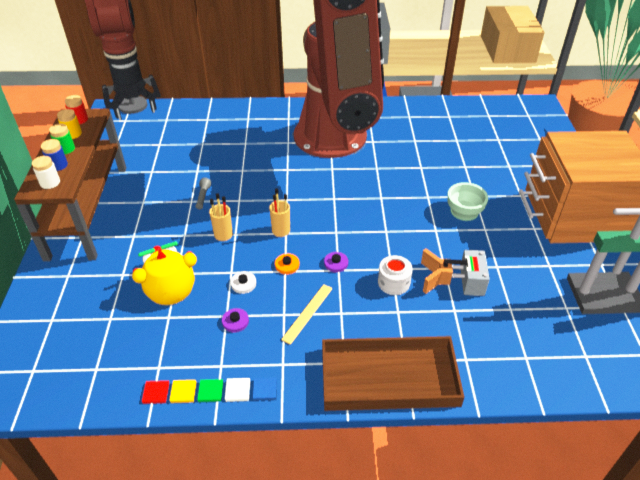

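View pics/top0.png

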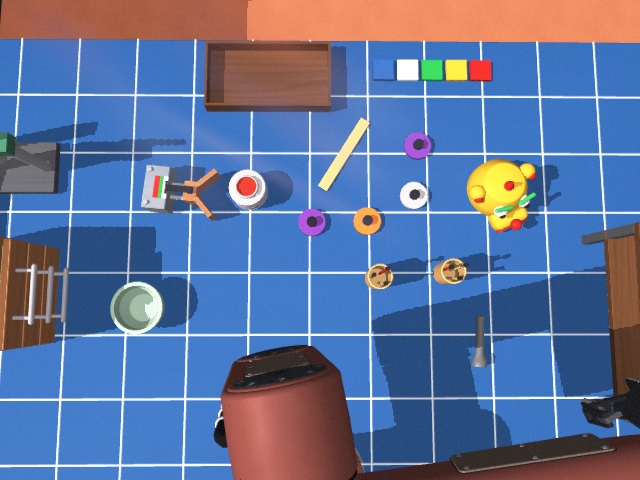

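The scene view shows lids at (243,282) silver, (287,263) orange, (336,262) purple and (235,320) purple. In the top view they are at (413,195), (367,220), (311,222) and (417,145). Only the silver one fits "aluminium lid". The canister is at (247,188) in the top view, and the V stop is at (200,190) with its housing at (157,188).

Run:
```python
from h import *
A={}
for n in("scene","top"):
    z=np.load(n+"0.npz"); A[n]=[z[k] for k in z.files]
im,d,K,R,t=A["top"]; P=cloud(d,K,R,t)
crop=cv2.resize(im[110:270,130:450],None,fx=2.5,fy=2.5,interpolation=cv2.INTER_CUBIC); save("crop.png",crop)
def mid(P,m): # centre of min enclosing circle of xy
    q=P[m][:,:2].astype(np.float32); return cv2.minEnclosingCircle(q)
for n,a in A.items():
    im,d,K,R,t=a; P=cloud(d,K,R,t); Z=P[...,2]
    hsv=cv2.cvtColor(im,cv2.COLOR_RGB2HSV); 
    print(n,'table z',np.median(Z[(d>0)&(hsv[...,0]>100)&(hsv[...,0]<125)&(hsv[...,1]>150)]))
    boxes={"top":dict(lid=(398,180,430,212),can=(222,165,272,212),house=(138,160,176,218),V=(176,165,222,220),pA=(294,205,328,240),pB=(402,130,432,160),orange=(350,205,384,238),stick=(315,115,375,195),ha=(362,260,396,292),hb=(430,255,470,288),lion=(462,155,540,235)),
     "scene":dict(lid=(228,268,258,296),can=(376,254,414,296),house=(462,246,490,296),V=(418,244,455,296))}[n]
    for k,(u0,v0,u1,v1) in boxes.items():
        s=np.s_[v0:v1,u0:u1]; p=P[s]; h=hsv[s]; m=(p[...,2]>0.004)&(d[s]>0)
        q=p[m]; print(k,'x',np.percentile(q[:,0],[1,99]).round(3),'y',np.percentile(q[:,1],[1,99]).round(3),'ztop',np.percentile(q[:,2],98).round(3), 'rect',[np.round(e,3) for e in cv2.minAreaRect(q[:,:2].astype(np.float32))])
    # lid: black knob / silver
```

```text
scene table z -0.00034114521965300325
lid x [0.623 0.693] y [-0.281 -0.218] ztop 0.029 rect [array([ 0.652, -0.252]), array([0.087, 0.075]), np.float64(2.971)]
can x [0.581 0.708] y [0.099 0.181] ztop 0.07 rect [array([0.636, 0.147]), array([0.1  , 0.152]), np.float64(84.836)]
house x [0.563 0.718] y [0.313 0.377] ztop 0.072 rect [array([0.625, 0.359]), array([0.076, 0.195]), np.float64(74.293)]
V x [0.549 0.708] y [0.211 0.296] ztop 0.071 rect [array([0.625, 0.259]), array([0.099, 0.181]), np.float64(81.784)]
top table z 0.0007903396842539392
lid x [0.622 0.687] y [-0.285 -0.216] ztop 0.03 rect [array([ 0.655, -0.251]), array([0.074, 0.076]), np.float64(88.655)]
can x [0.619 0.718] y [0.1 0.2] ztop 0.072 rect [array([0.672, 0.149]), array([0.113, 0.117]), np.float64(0.629)]
house x [0.609 0.73 ] y [0.305 0.399] ztop 0.073 rect [array([0.671, 0.353]), array([0.105, 0.139]), np.float64(89.035)]
V x [0.595 0.723] y [0.212 0.315] ztop 0.073 rect [array([0.661, 0.263]), array([0.138, 0.107]), np.float64(1.773)]
pA x [0.558 0.624] y [-0.039  0.027] ztop 0.03 rect [array([ 0.59 , -0.005]), array([0.075, 0.084]), np.float64(86.197)]
pB x [0.745 0.807] y [-0.292 -0.229] ztop 0.03 rect [array([ 0.779, -0.26 ]), array([0.071, 0.072]), np.float64(87.726)]
orange x [0.559 0.628] y [-0.17  -0.103] ztop 0.03 rect [array([ 0.594, -0.137]), array([0.075, 0.079]), np.float64(0.14)]
stick x [0.663 0.851] y [-0.152 -0.019] ztop 0.011 rect [array([ 0.756, -0.086]), array([0.196, 0.143]), np.float64(0.113)]
ha x [0.429 0.497] y [-0.201 -0.129] ztop 0.143 rect [array([ 0.463, -0.164]), array([0.073, 0.078]), np.float64(0.044)]
hb x [0.44  0.507] y [-0.368 -0.29 ] ztop 0.142 rect [array([ 0.474, -0.332]), array([0.076, 0.093]), np.float64(0.039)]
lion x [0.568 0.737] y [-0.531 -0.365] ztop 0.113 rect [array([ 0.658, -0.458]), array([0.198, 0.193]), np.float64(89.966)]
```

View pics/crop.png

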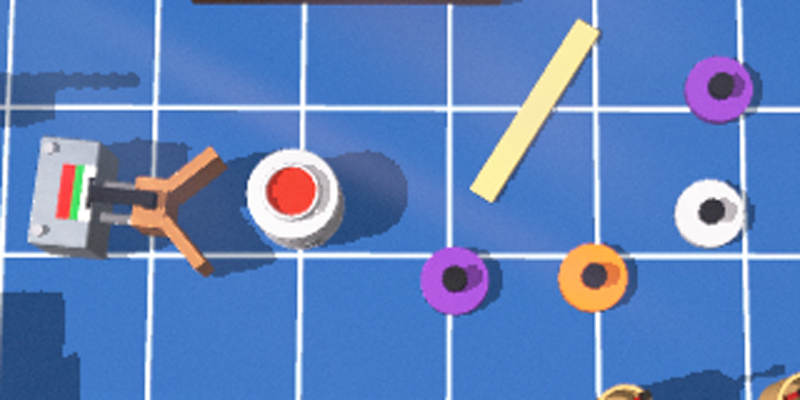

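The enlarged crop confirms the white/silver aluminium lid at crop (710,212), which is top view (413,195) and world (0.655, -0.251). The orange and purple look-alikes are ruled out. I'll move above it now.

Call:
play_rows(steps=[[5, 4, 0, 8], [10, 8, 0, 16], [15, 11, 0, 25], [20, 14, 0, 33], [24, 17, 0, 42], [28, 20, 0, 50], [32, 23, 0, 58], [36, 26, 0, 67]], grip=0.2)

```text
clock: 0.9
position: [0.561, -0.3169, 0.248]
tcp_rot: [0.707, 0.707, -0.0, -0.0]
contact_force: [-0.1, -0.8, -0.1]
opening: 0.0517
grip_force: 0.0
```

Call:
play_rows(steps=[[4, 3, -1, 0], [6, 4, -2, 0], [6, 4, -3, 0], [6, 4, -3, 0]])

```text
clock: 1.3
position: [0.6189, -0.2777, 0.2158]
tcp_rot: [0.709, 0.705, -0.0, -0.002]
contact_force: [0.5, -0.8, 0.5]
opening: 0.0513
grip_force: 0.0
```

Run:
```python
from h import *
o=monitor.get_obs();print({k:np.round(o[k],3) for k in("clock","joints","position","tcp_rot","contact_force","opening")})
a=cap("wrist"); save("w1.png",a[0]); np.savez("w1.npz",*a)
```

```text
{'clock': np.float64(1.3), 'joints': array([-0.614,  0.351,  0.319,  1.543, -0.   ,  0.962]), 'position': array([ 0.619, -0.278,  0.216]), 'tcp_rot': array([ 0.709,  0.705, -0.   , -0.002]), 'contact_force': array([ 0.464, -0.805,  0.466]), 'opening': np.float64(0.051)}
```

View pics/w1.png

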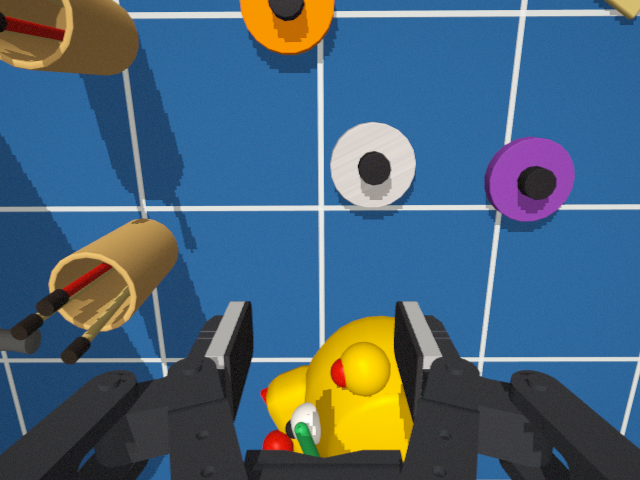

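The wrist view shows the silver lid at (373,165), knob top at (374,168), with orange and purple beside it. The jaws are clear. I'll measure the lid precisely, and the canister and stop too.

```bash
cat >> h.py <<'E'
def ell(mask,near=None):
    cs=cv2.findContours(mask.astype(np.uint8),cv2.RETR_EXTERNAL,cv2.CHAIN_APPROX_NONE)[0]
    c=max(cs,key=cv2.contourArea); return cv2.fitEllipse(cv2.convexHull(c)),c
def box(im,u0,v0,u1,v1):
    m=np.zeros(im.shape[:2],bool); m[v0:v1,u0:u1]=1; return m
def tri(obs):  # least-squares crossing of rays [(u,v,K,R,t)]
    A=np.zeros((3,3)); b=np.zeros(3)
    for u,v,K,R,t in obs:
        r=R.T@np.linalg.inv(K)@[u,v,1.]; r/=np.linalg.norm(r); Q=np.eye(3)-np.outer(r,r); A+=Q; b+=Q@(-R.T@t)
    return np.linalg.solve(A,b)
E
python3 - <<'E'
from h import *
ld=lambda n:[np.load(n)[k] for k in np.load(n).files]
W=ld("w1.npz"); T=ld("top0.npz"); S=ld("scene0.npz")
def knob(a,b):
    im=a[0]; m=box(im,*b)&(im.max(2)<70); e,_=ell(m); return e
ob=[]
for n,a,b in(("w",W,(335,128,412,205)),("t",T,(400,182,428,210)),("s",S,(230,270,256,295))):
    e=knob(a,b); p=plane(*e[0],.027,*a[2:]); print(n,"knob",np.round(e[0],1),np.round(e[1],1),p.round(4)); ob.append((*e[0],*a[2:]))
print("tri w,t",tri(ob[:2]).round(4),"all",tri(ob).round(4))
Pw=cloud(*W[1:]); print("lid disc depth z",np.median(Pw[140:150,350:400,2]),"knob z",np.median(Pw[160:172,368:380,2]))
e,_=ell(box(W[0],315,110,430,215)&(W[0].min(2)>120)); print("disc w",e[0],plane(*e[0],.013,*W[2:]))
# canister red cake & rim, top and scene
ob=[]
for n,a,b in(("t",T,(222,165,272,212)),("s",S,(376,254,414,296))):
    h=cv2.cvtColor(a[0],cv2.COLOR_RGB2HSV); m=box(a[0],*b)&(h[...,1]>150)&((h[...,0]<10)|(h[...,0]>170))
    e,_=ell(m); print(n,"cake",np.round(e[0],1),np.round(e[1],1)); P=cloud(*a[1:]); print(' cake xyz',np.median(P[m],0).round(4)); 
    m2=box(a[0],*b)&(P[...,2]>.066); q=P[m2]; c,r=cv2.minEnclosingCircle(q[:,:2].astype(np.float32)); print(' rim',np.round(c,4),r,q[:,2].max())
    print(' rim mid',(q[:,:2].max(0)+q[:,:2].min(0))/2, q.mean(0))
P=cloud(*T[1:]); m=box(T[0],130,150,180,225)&(P[...,2]>.055); q=P[m][:,:2].astype(np.float32); print("house top",cv2.minAreaRect(q),np.median(P[m][:,2]))
h=cv2.cvtColor(T[0],cv2.COLOR_RGB2HSV); m=box(T[0],176,160,222,222)&(P[...,2]>.045)&(P[...,2]<.066)&(h[...,1]>100)&(h[...,0]<20)
q=P[m][:,:2]; print("V n",len(q)); print(q[::12].round(3).tolist())
E
```

```text
w knob [373.7 167.9] [31.3 32.7] [ 0.6552 -0.2472  0.027 ]
t knob [414.4 193.8] [7.8 9.4] [ 0.6542 -0.2487  0.027 ]
s knob [242.3 278.7] [7.6 8. ] [ 0.662  -0.2494  0.027 ]
tri w,t [ 0.6551 -0.2484  0.0244] all [ 0.6559 -0.2496  0.0199]
lid disc depth z 0.013743867663971059 knob z 0.027722058925673882
disc w (360.2765808105469, 173.3325958251953) [ 0.64663384 -0.25336398  0.013     ]
t cake [246.1 185.9] [18.2 18.6]
 cake xyz [0.6641 0.1417 0.0644]
 rim [0.5523 0.0654] 0.16879595816135406 1.2092318019793504
 rim mid [0.55225539 0.07528008] [0.64536995 0.13044597 0.14088509]
s cake [395.5 264.9] [10.3 15.7]
 cake xyz [0.6581 0.1413 0.0633]
 rim [1.1639 0.0375] 0.537969172000885 1.1844874619952652
 rim mid [1.16388512 0.05327999] [0.74096777 0.12392475 0.14773869]
house top ((0.5674583911895752, 0.17121373116970062), (0.4840559959411621, 0.10982300341129303), 61.724761962890625) 0.06712458988139497
V n 426
[[0.705, 0.219], [0.699, 0.227], [0.695, 0.219], [0.694, 0.217], [0.688, 0.234], [0.686, 0.23], [0.681, 0.244], [0.679, 0.237], [0.677, 0.248], [0.675, 0.269], [0.672, 0.282], [0.672, 0.252], [0.67, 0.269], [0.667, 0.279], [0.667, 0.252], [0.663, 0.259], [0.654, 0.262], [0.648, 0.274], [0.646, 0.27], [0.643, 0.269], [0.642, 0.273], [0.639, 0.274], [0.637, 0.281], [0.637, 0.254], [0.635, 0.261], [0.633, 0.272], [0.632, 0.279], [0.631, 0.248], [0.626, 0.252], [0.621, 0.251], [0.618, 0.237], [0.614, 0.235], [0.61, 0.235], [0.605, 0.235], [0.6, 0.232], [0.596, 0.23]]
```

Call:
play_rows(steps=[[0, 0.4, -4, 0], [0, 0.4, -8, 0], [0, 0.4, -12, 0], [0, 0.4, -15, 0], [0, 0.4, -17, 0], [0, 0.4, -18, 0], [0, 0.4, -18.5, 0], [0, 0.4, -18.5, 0]])

```text
clock: 2.15
position: [0.6195, -0.2752, 0.034]
tcp_rot: [0.709, 0.705, 0.0, 0.0]
contact_force: [-0.8, -0.6, 0.4]
opening: 0.0513
grip_force: 0.0
```

Call:
play_rows(steps=[[0, 0, 0, 0], [0, 0, 0, 0], [0, 0, 0, 0], [0, 0, 0, 0], [0, 0, 0, 0], [0, 0, 0, 0]], grip=-1, newtons=30)

```text
clock: 2.75
position: [0.6196, -0.2744, 0.0334]
tcp_rot: [0.709, 0.705, 0.0, 0.0]
contact_force: [-0.2, -0.9, 0.1]
opening: -0.0001
grip_force: 0.0
```

The rows were truncated, so I closed beside the lid, and the force readings show no contact. I'll lift, open, shift over and redo it.

Call:
play_rows(steps=[[0, 0, 3, 0], [0, 0, 6, 0], [2, 1.5, 6, 0], [3.6, 2.7, 6, 0], [3.6, 2.7, 6, 0], [3.6, 2.7, 6, 0], [3.6, 2.7, 6, 0]], grip=0.2)

```text
clock: 3.45
position: [0.6549, -0.2479, 0.093]
tcp_rot: [0.709, 0.705, -0.0, -0.0]
contact_force: [-0.9, -0.6, -0.5]
opening: 0.0515
grip_force: 0.0
```

Run:
```python
from h import *
o=monitor.get_obs();print({k:np.round(o[k],4) for k in("clock","position","contact_force","opening")})
a=cap("top"); im=a[0]; m=box(im,400,182,428,210)&(im.max(2)<70)
save("t2.png",cv2.resize(im[150:250,350:480],None,fx=5,fy=5))
a=cap("wrist"); im=a[0]; save("w2.png",im); np.savez("w2.npz",*a)
```

```text
{'clock': np.float64(3.45), 'position': array([ 0.6549, -0.2479,  0.093 ]), 'contact_force': array([-0.9112, -0.6086, -0.5225]), 'opening': np.float64(0.0515)}
```

View pics/w2.png

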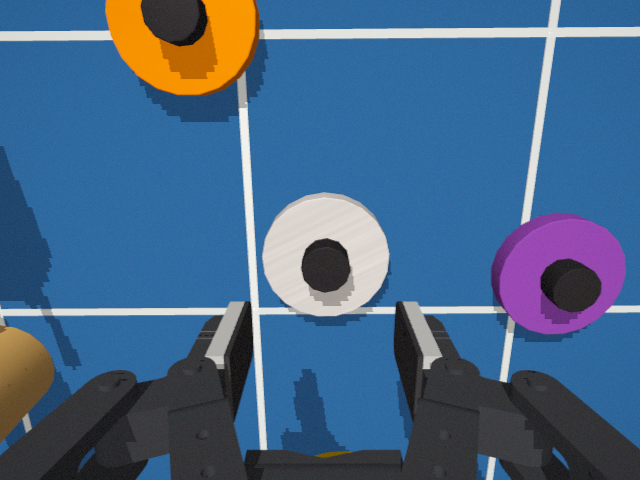

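The lid, at (326,256) with knob (325,264), is undisturbed and centred between the jaws (x≈323). I'll descend 6 cm.

Run:
```python
from h import *
z=np.load("w2.npz");a=[z[k] for k in z.files]
e,_=ell(box(a[0],292,230,360,300)&(a[0].max(2)<70)); print(e,plane(*e[0],.027,*a[2:]))
e,_=ell(box(a[0],262,192,390,316)&(a[0].min(2)>100)); print(e,plane(*e[0],.013,*a[2:]))
```

```text
((325.3046875, 265.19775390625), (47.731529235839844, 52.999603271484375), 179.61854553222656) [ 0.65582614 -0.24571552  0.027     ]
((324.8601989746094, 261.85321044921875), (136.5858917236328, 138.50177001953125), 156.36026000976562) [ 0.65564064 -0.24934911  0.013     ]
```

Call:
play_rows(steps=[[0, 0, -3, 0], [0, 0, -5, 0], [0, 0, -6, 0], [0, 0, -6.1, 0], [0, 0, -6.1, 0]])

```text
clock: 4.05
position: [0.6557, -0.2478, 0.033]
tcp_rot: [0.709, 0.705, 0.0, 0.0]
contact_force: [-0.1, 0.4, 0.4]
opening: 0.0511
grip_force: 0.0
```

Call:
play_rows(steps=[[0, 0, 0, 0], [0, 0, 0, 0], [0, 0, 0, 0], [0, 0, 0, 0], [0, 0, 0, 0], [0, 0, 0, 0]], grip=-1, newtons=40)

```text
clock: 4.65
position: [0.6564, -0.248, 0.0339]
tcp_rot: [0.709, 0.705, 0.0, 0.001]
contact_force: [-0.7, 0.5, 6.5]
opening: 0.0215
grip_force: 39.1
```

Call:
play_rows(steps=[[0, 0, 2, 0], [0, 0, 5, 0], [0, 0, 8, 0], [0, 0, 12, 0], [0, 0, 15, 0], [0, 0, 15, 0], [0, 0, 15, 0]])

```text
clock: 5.35
position: [0.6561, -0.2477, 0.1832]
tcp_rot: [0.709, 0.705, 0.0, 0.001]
contact_force: [-0.3, 0.0, -0.9]
opening: 0.0218
grip_force: 39.2
```

Call:
play_rows(steps=[[0, 4, 2, 0], [0, 8, 2, 0], [0, 12, 2, 0], [0, 16, 2, 0], [0, 20, 2, 0], [0, 24, 2, 0], [0, 28, 2, 0], [0, 31, 2, 0]])

```text
clock: 6.15
position: [0.6544, 0.0651, 0.2003]
tcp_rot: [0.709, 0.706, -0.001, -0.001]
contact_force: [0.4, 0.2, 0.1]
opening: 0.0214
grip_force: 39.3
```

Call:
play_rows(steps=[[0, 0, 0, 0], [0, 0, 0, 0], [0, 0, 0, 0]])

```text
clock: 6.45
position: [0.6553, 0.0616, 0.2012]
tcp_rot: [0.709, 0.705, -0.001, -0.0]
contact_force: [-1.3, -0.1, -1.5]
opening: 0.0217
grip_force: 39.3
```

Run:
```python
from h import *
o=monitor.get_obs();print({k:np.round(o[k],4) for k in("clock","position","tcp_rot","joints","contact_force","opening")})
a=cap("wrist"); im=a[0]; save("w3.png",im); np.savez("w3.npz",*a)
a=cap("top"); np.savez("top3.npz",*a)
```

```text
{'clock': np.float64(6.45), 'position': array([0.6553, 0.0616, 0.2012]), 'tcp_rot': array([ 7.094e-01,  7.048e-01, -6.000e-04, -4.000e-04]), 'joints': array([-1.0430e-01,  2.8120e-01,  2.0970e-01,  1.5007e+00, -3.0000e-04,
        1.4730e+00]), 'contact_force': array([-1.2799, -0.117 , -1.5419]), 'opening': np.float64(0.0217)}
```

View pics/w3.png

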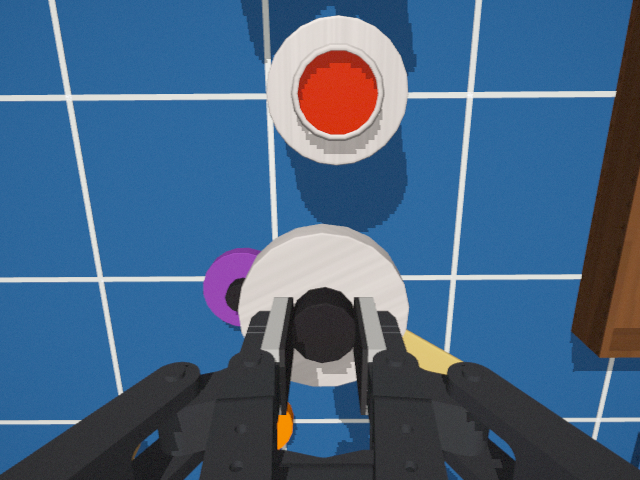

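The wrist view shows the canister neck rim at about (338,93) with its red cake. The lid hangs level in the jaws, disc centre about (323,305). I'll measure both.

Run:
```python
from h import *
ld=lambda n:[np.load(n)[k] for k in np.load(n).files]
a=ld("w3.npz"); im=a[0]; P=cloud(*a[1:]); h=cv2.cvtColor(im,cv2.COLOR_RGB2HSV)
white=(h[...,1]<60)&(im.max(2)>90)
# rim: hole filled by non-white red region -> inner edge at z=.07
red=(h[...,1]>150)&((h[...,0]<10)|(h[...,0]>170))&box(im,285,30,395,150)
e,c=ell(red); print("red(inner rim)",np.round(e[0],1),np.round(e[1],1),plane(*e[0],.070,*a[2:]).round(4))
m=box(im,260,10,415,170)&(P[...,2]>.066)&(P[...,2]<.075); e,_=ell(m);print("rim depth mask",np.round(e[0],1),np.round(e[1],1),plane(*e[0],.070,*a[2:]).round(4),np.median(P[m],0))
m=box(im,260,10,415,170)&(P[...,2]>.055)&(P[...,2]<.064); e,_=ell(m);print("shoulder",np.round(e[0],1),np.round(e[1],1),plane(*e[0],.060,*a[2:]).round(4),np.median(P[m][:,2]))
# held lid: disc top front edge arc
m=box(im,230,220,420,392)&white&(P[...,2]>.15)&(P[...,2]<.19); q=P[m]; print("lid z",np.percentile(q[:,2],[5,50,95]))
mm=m&(np.abs(P[...,2]-np.median(q[:,2]))<.004)
A=P[mm]; n=np.linalg.lstsq(np.c_[A[:,:2],np.ones(len(A))],A[:,2],rcond=None)[0]; print("lid tilt",n[:2])
e,_=ell(mm); print("lid disc",np.round(e[0],1),np.round(e[1],1),plane(*e[0],np.median(A[:,2]),*a[2:]).round(4))
b=ld("top3.npz"); im=b[0]; P=cloud(*b[1:]); h=cv2.cvtColor(im,cv2.COLOR_RGB2HSV)
red=(h[...,1]>150)&((h[...,0]<10)|(h[...,0]>170))&box(im,222,165,272,212)
if red.sum()>50: e2,_=ell(red); print("top red",e2[0],plane(*e2[0],.07,*b[2:]))
e1,_=ell((cv2.cvtColor(a[0],cv2.COLOR_RGB2HSV)[...,1]>150)&box(a[0],290,45,385,140)&(a[0][...,0]>150)&(a[0][...,2]<80))
if red.sum()>50: print("tri cake centre",tri([(*e1[0],*a[2:]),(*e2[0],*b[2:])]))
# stop
m=box(im,130,150,180,225)&(P[...,2]>.058)&(P[...,2]<.075)&(h[...,1]<80); q=P[m][:,:2].astype(np.float32); print("house top",cv2.minAreaRect(q))
g=(h[...,0]>40)&(h[...,0]<80)&(h[...,1]>120)&box(im,140,160,176,215); r=(h[...,1]>150)&((h[...,0]<8)|(h[...,0]>172))&box(im,140,160,176,215)
for n,k in(("green",g),("redstrip",r)): print(n,k.sum(),P[k].mean(0).round(4),cv2.minAreaRect(P[k][:,:2].astype(np.float32)))
m=box(im,176,160,222,222)&(h[...,1]>100)&(h[...,0]<20)&(P[...,2]>.051)&(P[...,2]<.062); print("V top z",np.median(P[m][:,2]),m.sum())
q=P[m][:,:2]; 
up=q[q[:,0]>.672]; lo=q[q[:,0]<.645]
for k in(up,lo):
    v=cv2.fitLine(k[k[:,1]<.262].astype(np.float32),cv2.DIST_HUBER,0,.01,.01).ravel(); print(v, np.degrees(np.arctan2(v[0],v[1])))
    print(k[k[:,1].argmin()])
```

```text
red(inner rim) [337.3  92. ] [79.1 83.9] [0.6635 0.1434 0.07  ]
rim depth mask [337.5  91.6] [93.2 98.4] [0.6636 0.1436 0.07  ] [0.66320379 0.14487327 0.07030823]
shoulder [337.2  89.8] [141.4 149.2] [0.6637 0.1448 0.06  ] 0.06090000896262261
lid z [0.17568526 0.18095525 0.18198401]
lid tilt [-0.00367726 -0.00343594]
lid disc [323.3 308.4] [158.3 169.6] [0.6552 0.0644 0.181 ]
house top ((0.6606036424636841, 0.33235156536102295), (0.08379650115966797, 0.10063119977712631), 83.9097900390625)
green 63 [0.6562 0.3294 0.0861] ((0.5288828611373901, 0.17151664197444916), (0.4479891359806061, 0.04216112568974495), 51.044979095458984)
redstrip 101 [0.6603 0.3409 0.079 ] ((0.5303901433944702, 0.1779840886592865), (0.4603748917579651, 0.043608978390693665), 51.58538818359375)
V top z 0.05644265429519078 37Traceback (most recent call last):
  File "<stdin>", line 28, in <module>
cv2.error: OpenCV(4.12.0) /io/opencv/modules/imgproc/src/linefit.cpp:50: error: (-215:Assertion failed) count > 0 in function 'fitLine2D_wods'
```

Run:
```python
from h import *
from scipy.optimize import least_squares
ld=lambda n:[np.load(n)[k] for k in np.load(n).files]
a=ld("w3.npz"); im=a[0]; P=cloud(*a[1:]); h=cv2.cvtColor(im,cv2.COLOR_RGB2HSV)
def circ(m,z,R,vmax):
    c=max(cv2.findContours(m.astype(np.uint8),cv2.RETR_EXTERNAL,cv2.CHAIN_APPROX_NONE)[0],key=cv2.contourArea)[:,0]
    c=c[c[:,1]<vmax]; X=np.array([plane(u,v,z,*a[2:])[:2] for u,v in c])
    s=least_squares(lambda p:np.hypot(*(X-p[:2]).T)-(p[2] if R is None else R),[*X.mean(0)]+([.03] if R is None else []),loss="soft_l1",f_scale=.0005); return s.x.round(4),(s.cost/len(X))**.5
lm=box(im,230,220,420,300)&(h[...,1]<60)&(abs(P[...,2]-.181)<.0015)
print("lid",circ(lm,.181,None,290),circ(lm,.181,.0325,290))
sm=box(im,260,10,415,170)&(P[...,2]>.0595)&(P[...,2]<.075)
print("shoulder+",circ(sm,.0605,None,170),circ(sm,.0605,.042,170))
rm=box(im,260,10,415,170)&(P[...,2]>.068)&(P[...,2]<.075)
print("rim",circ(rm,.070,None,170),circ(rm,.070,.0255,170))
print("knob",ell(box(im,285,285,362,365)&(im.max(2)<45))[0])
# V / housing from pre-motion top image
T=ld("top0.npz"); im=T[0]; P=cloud(*T[1:]); h=cv2.cvtColor(im,cv2.COLOR_RGB2HSV)
hm=box(im,130,150,180,225)&(P[...,2]>.061)&(P[...,2]<.075)&(h[...,1]<90); hm=cv2.morphologyEx(hm.astype(np.uint8),cv2.MORPH_OPEN,np.ones((3,3)))>0
print("house",cv2.minAreaRect(P[hm][:,:2].astype(np.float32)),np.median(P[hm][:,2]))
vm=box(im,176,160,222,222)&(h[...,1]>100)&(h[...,0]<20)&(abs(P[...,2]-.056)<.005)
q=P[vm][:,:2]; print(len(q))
for k in(q[q[:,0]>.678],q[q[:,0]<.640]):
    k=k[k[:,1]<.258]; v=cv2.fitLine(k.astype(np.float32),cv2.DIST_HUBER,0,.01,.01).ravel(); print(len(k),v.round(4),np.degrees(np.arctan2(v[0],v[1])).round(1))
```

```text
lid (array([0.6552, 0.0621, 0.032 ]), np.float64(0.001119908270007923)) (array([0.6553, 0.0615]), np.float64(0.0011225043118350405))
shoulder+ (array([0.6637, 0.1428, 0.041 ]), np.float64(0.00017956890491962427)) (array([0.6636, 0.1426]), np.float64(0.0005421368508212174))
rim (array([0.6637, 0.1427, 0.0258]), np.float64(0.00016041999960747806)) (array([0.6637, 0.1428]), np.float64(0.00024244281122460737))
knob ((322.7867736816406, 340.041748046875), (83.0037841796875, 106.50100708007812), 178.89111328125)
house ((0.6606876254081726, 0.3353700041770935), (0.07832713425159454, 0.10001960396766663), 84.06475067138672) 0.06686097290973647
402
79 [ 0.5616 -0.8274  0.689   0.2309] 145.8
113 [0.7812 0.6242 0.6165 0.2405] 51.4
```

Call:
play_rows(steps=[[0.8, 4, 0, 0], [0.8, 7, 0, 0], [0.8, 8.1, -1, 0], [0.8, 8.1, -4, 0], [0.8, 8.1, -7, 0], [0.8, 8.1, -8, 0], [0.8, 8.1, -8, 0], [0.8, 8.1, -8, 0]])

```text
clock: 7.35
position: [0.6642, 0.1429, 0.1236]
tcp_rot: [0.709, 0.705, 0.0, 0.0]
contact_force: [0.1, -0.2, -0.3]
opening: 0.022
grip_force: 39.4
```

Run:
```python
from h import *
o=monitor.get_obs();print({k:np.round(o[k],4) for k in("clock","position","contact_force","opening")})
a=cap("wrist"); im=a[0]; save("w4.png",im); np.savez("w4.npz",*a)
```

```text
{'clock': np.float64(7.35), 'position': array([0.6642, 0.1429, 0.1236]), 'contact_force': array([ 0.0822, -0.1884, -0.2903]), 'opening': np.float64(0.022)}
```

View pics/w4.png

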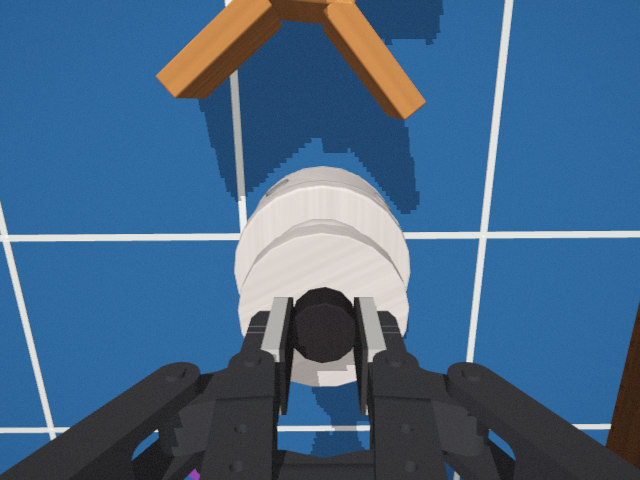

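The lid hangs over the canister, with their centres lined up at x≈323. The V arms are visible, with tips at about (165,85) and (415,110). Lower it gently.

Call:
play_rows(steps=[[0, 0, -1, 0], [0, 0, -1.6, 0], [0, 0, -2, 0], [0, 0, -2.3, 0], [0, 0, -2.6, 0], [0, 0, -2.8, 0], [0, 0, -2.8, 0]])

```text
clock: 8.1
position: [0.6637, 0.1436, 0.0949]
tcp_rot: [0.709, 0.705, 0.0, 0.0]
contact_force: [-0.8, 0.6, 2.6]
opening: 0.0216
grip_force: 39.7
```

Call:
play_rows(steps=[[0, 0, 0, 0], [0, 0, 0, 0], [0, 0, 0, 0], [0, 0, 0, 0], [0, 0, 0, 0]], grip=0.0)

```text
clock: 8.6
position: [0.6636, 0.1435, 0.0943]
tcp_rot: [0.709, 0.705, 0.0, 0.0]
contact_force: [0.4, -0.1, -0.0]
opening: 0.0434
grip_force: 0.0
```

Call:
play_rows(steps=[[0, 0, 2, 0], [0, 0, 5, 0], [0, 0, 9, 0], [0, -3, 12, 0], [0, -6, 12, 0], [0, -9, 12, 0], [0, -9, 12, 0], [0, -9, 12, 0]])

```text
clock: 9.4
position: [0.6636, 0.0531, 0.2142]
tcp_rot: [0.71, 0.705, 0.0, -0.0]
contact_force: [-0.5, 0.3, -0.6]
opening: 0.0426
grip_force: 0.0
```

Run:
```python
from h import *
o=monitor.get_obs();print({k:np.round(o[k],4) for k in("clock","position","contact_force","opening")})
a=cap("wrist"); im=a[0]; save("w5.png",im); np.savez("w5.npz",*a)
b=cap("scene"); np.savez("s5.npz",*b)
```

```text
{'clock': np.float64(9.4), 'position': array([0.6636, 0.0531, 0.2142]), 'contact_force': array([-0.501 ,  0.2965, -0.6061]), 'opening': np.float64(0.0426)}
```

View pics/w5.png

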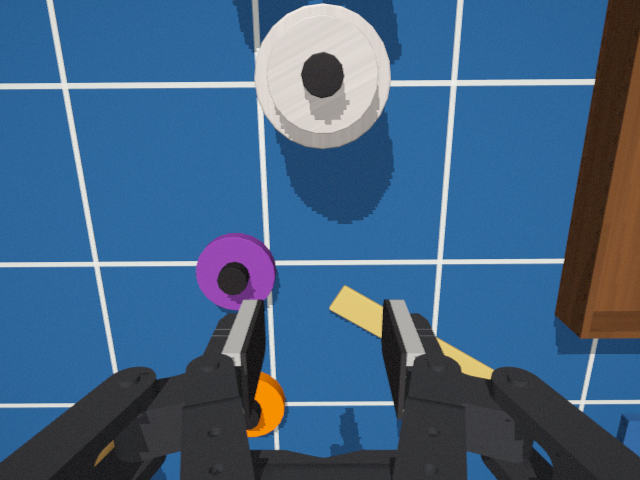

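The lid sits on the canister (top surface around (322,72)) and is released. I'll check its height, level and centring, and get the V's geometry from the w4 view.

Run:
```python
from h import *
from scipy.optimize import least_squares
ld=lambda n:[np.load(n)[k] for k in np.load(n).files]
a=ld("w5.npz"); im=a[0]; P=cloud(*a[1:]); h=cv2.cvtColor(im,cv2.COLOR_RGB2HSV)
def circ(m,z,R,a):
    c=max(cv2.findContours(m.astype(np.uint8),cv2.RETR_EXTERNAL,cv2.CHAIN_APPROX_NONE)[0],key=cv2.contourArea)[:,0]
    X=np.array([plane(u,v,z,*a[2:])[:2] for u,v in c])
    s=least_squares(lambda p:np.hypot(*(X-p[:2]).T)-p[2],[*X.mean(0),.03],loss="soft_l1",f_scale=.0005); return s.x.round(4)
w=box(im,245,0,400,160)&(h[...,1]<60)
lm=w&(abs(P[...,2]-.074)<.003); A=P[lm&(im.min(2)>110)]; n=np.linalg.lstsq(np.c_[A[:,:2],np.ones(len(A))],A[:,2],rcond=None)[0]
print("lid top z",np.median(A[:,2]),"tilt",n[:2],"lid c",circ(cv2.morphologyEx((w&(P[...,2]>.0715)).astype(np.uint8),cv2.MORPH_CLOSE,np.ones((9,9))),.074,None,a))
print("shoulder/lid outline",circ(w&(P[...,2]>.058),.060,None,a))
print("knob",[ (e[0],plane(*e[0],.088,*a[2:])) for e in [ell(box(im,295,45,350,105)&(im.max(2)<60))[0]]])
# V in w4
b=ld("w4.npz"); im=b[0]; P=cloud(*b[1:]); h=cv2.cvtColor(im,cv2.COLOR_RGB2HSV)
v=box(im,140,0,440,130)&(h[...,1]>100)&(h[...,0]<20)&(P[...,2]>.052)&(P[...,2]<.062)
print("V z",np.median(P[v][:,2]),v.sum()); q=P[v][:,:2]
L=[]
for lo,hi in((150,250),(345,440)):
    k=P[v&box(im,lo,0,hi,130)][:,:2]; r=cv2.minAreaRect(k.astype(np.float32)); f=cv2.fitLine(k.astype(np.float32),cv2.DIST_HUBER,0,.01,.01).ravel()
    L.append(f); print("arm",r,f.round(4),"ang from +y",np.degrees(np.arctan2(f[0],f[1])).round(1)); print(" corners",cv2.boxPoints(r).round(4).tolist())
s=np.linalg.solve(np.c_[L[0][:2],-L[1][:2]],L[1][2:]-L[0][2:]); print("centreline apex",L[0][2:]+s[0]*L[0][:2])
```

```text
lid top z 0.07474894044032185 tilt [-3.68360399e-04  3.09502463e-05] lid c [0.6637 0.1436 0.0324]
shoulder/lid outline [0.6636 0.1428 0.0413]
knob [((322.1314697265625, 75.08415222167969), array([0.66348479, 0.14370667, 0.088     ]))]
V z 0.05668340037347747 8529
arm ((0.6169002652168274, 0.24171584844589233), (0.04987321048974991, 0.01255892962217331), 39.268436431884766) [0.7636 0.6457 0.6165 0.241 ] ang from +y 49.8
 corners [[0.5935999751091003, 0.23080000281333923], [0.6015999913215637, 0.22110000252723694], [0.6402000188827515, 0.2526000142097473], [0.6322000026702881, 0.2624000012874603]]
arm ((0.6874555945396423, 0.23597784340381622), (0.012343590147793293, 0.0528365820646286), 38.48371505737305) [ 0.5837 -0.812   0.6899  0.2335] ang from +y 144.3
 corners [[0.6661999821662903, 0.25279998779296875], [0.6991000175476074, 0.21150000393390656], [0.7087000012397766, 0.2190999984741211], [0.6758000254631042, 0.2605000138282776]]
centreline apex [0.65882134 0.27673513]
```

The lid is fully down: top at 0.0747, level, and centred within 1 mm. The stop axis is about (0.11, 0.994), and the stop origin is about (0.649, 0.206). I'll push with the jaws half open as a cradle, yawed to the stop axis, with the tips low behind the body.

```bash
python3 -c "
from h import *
print(np.round(eyes.camera_info('wrist')['hand_eye'],3))"
```

```text
[[ 0.    -0.954 -0.301  0.077]
 [ 1.     0.    -0.    -0.   ]
 [ 0.    -0.301  0.954 -0.126]
 [ 0.     0.     0.     1.   ]]
```

Call:
play_rows(steps=[[-0.5, 0.5, -4, -3], [-0.5, 1, -8, -6], [-0.5, 1.2, -12, -6], [-0.5, 1.2, -15, -6], [-0.5, 1.2, -16.5, -6], [-0.5, 1.2, -17.2, -6], [-0.5, 1.2, -17.2, -6], [-0.5, 1.2, -17.2, -6]], grip=0.2)

```text
clock: 10.3
position: [0.6598, 0.0656, 0.0443]
tcp_rot: [0.745, 0.667, 0.001, 0.001]
contact_force: [-0.1, -0.4, -0.3]
opening: 0.0513
grip_force: 0.0
```

Call:
play_rows(steps=[[0, 1, 0, 0], [0, 2, 0, 0], [0, 2.5, 0, 0], [0, 2.8, 0, 0], [-0.1, 3.1, 0, 0], [-0.1, 3.4, 0, 0], [-0.2, 3.7, 0, 0], [-0.2, 4, 0, 0]])

```text
clock: 11.1
position: [0.6566, 0.1053, 0.0424]
tcp_rot: [0.745, 0.667, -0.0, 0.0]
contact_force: [0.1, -2.2, 0.1]
opening: 0.0514
grip_force: 1.4
```

```bash
cat > m.py <<'E'
from h import *
from scipy.optimize import least_squares
o=monitor.get_obs();print({k:np.round(o[k],4) for k in("clock","position","contact_force","opening")})
a=cap("top"); im=a[0]; P=cloud(*a[1:]); 
a2=cap("wrist"); im2=a2[0]; P2=cloud(*a2[1:]); h=cv2.cvtColor(im2,cv2.COLOR_RGB2HSV)
s=np.array([.6493,.2064]); R=np.array([[.11,.994],[-.994,.11]])
def circ(m,z,a,Rr):
    c=max(cv2.findContours(m.astype(np.uint8),cv2.RETR_EXTERNAL,cv2.CHAIN_APPROX_NONE)[0],key=cv2.contourArea)[:,0]
    X=np.array([plane(u,v,z,*a[2:])[:2] for u,v in c if 3<u<636 and 3<v<476])
    q=least_squares(lambda p:np.hypot(*(X-p).T)-Rr,X.mean(0),loss="soft_l1",f_scale=.0005).x; return q
m=(h[...,1]<60)&(abs(P2[...,2]-.0745)<.0025)&(im2.min(2)>90)
c=circ(m,.0745,a2,.0325); A=P2[m]; n=np.linalg.lstsq(np.c_[A[:,:2],np.ones(len(A))],A[:,2],rcond=None)[0]
print("lid(wrist)",c.round(4),"in stop",(R@(c-s)).round(4),"tilt",n[:2].round(3),"z",np.median(A[:,2]).round(4))
hv=h; v=(h[...,1]>100)&(h[...,0]<20)&(abs(P2[...,2]-.0565)<.004); q=(P2[v][:,:2]-s)@R.T; q=q[abs(q[:,1])<.065]
if len(q)>200:
    for g in (q[(q[:,1]>.022)],q[q[:,1]<-.022]): print("V arm tip x (rest .010 inner)",np.percentile(g[:,0],1).round(4),"y ext",np.percentile(g[:,1],[1,99]).round(4)) if len(g)>50 else None
save("m_%d.png"%(o["clock"]*100),im2); save("t_%d.png"%(o["clock"]*100),cv2.resize(im[140:240,130:290],None,fx=5,fy=5))
E
python3 m.py
```

```text
{'clock': np.float64(11.1), 'position': array([0.6566, 0.1053, 0.0424]), 'contact_force': array([ 0.1274, -2.2205,  0.1139]), 'opening': np.float64(0.0514)}
lid(wrist) [0.6614 0.1509] in stop [-0.0538 -0.0182] tilt [ 0. -0.] z 0.0747
```

Contact made (2.2 N) and the canister is sliding in the cradle. I'll carry it on to just before the V, correcting the lateral offset.

Call:
play_rows(steps=[[-0.1, 0.5, 0, 0], [-0.3, 1.1, 0, 0], [-0.5, 1.7, 0, 0], [-0.7, 2.3, 0, 0], [-0.9, 2.9, 0, 0], [-1.1, 3.5, 0, 0], [-1.3, 4.1, 0, 0], [-1.3, 4.3, 0, 0]])

```text
clock: 12.0
position: [0.6431, 0.1493, 0.0423]
tcp_rot: [0.745, 0.667, -0.0, -0.0]
contact_force: [-0.5, -3.0, 0.4]
opening: 0.0512
grip_force: 1.8
```

```bash
python3 m.py
```

```text
{'clock': np.float64(12.0), 'position': array([0.6431, 0.1493, 0.0423]), 'contact_force': array([-0.5392, -3.0226,  0.3792]), 'opening': np.float64(0.0512)}
lid(wrist) [0.6479 0.1945] in stop [-0.012   0.0001] tilt [0. 0.] z 0.0747
V arm tip x (rest .010 inner) 0.0115 y ext [0.0227 0.055 ]
V arm tip x (rest .010 inner) 0.0129 y ext [-0.0551 -0.0227]
```

The canister is on axis, about 12 mm short of touching. Now press slowly along the stop axis.

Call:
play_rows(steps=[[0, 0.3, 0, 0], [0.1, 0.6, 0, 0], [0.1, 0.9, 0, 0], [0.1, 1.1, 0, 0], [0.1, 1.3, 0, 0], [0.2, 1.5, 0, 0], [0.2, 1.7, 0, 0], [0.2, 1.8, 0, 0]])

```text
clock: 12.9
position: [0.6453, 0.1662, 0.0422]
tcp_rot: [0.745, 0.667, -0.001, 0.0]
contact_force: [-2.9, -6.7, 0.8]
opening: 0.0514
grip_force: 3.3
```

```bash
python3 m.py
```

```text
{'clock': np.float64(12.9), 'position': array([0.6453, 0.1662, 0.0422]), 'contact_force': array([-2.9476, -6.7391,  0.8348]), 'opening': np.float64(0.0514)}
lid(wrist) [0.6499 0.2113] in stop [ 0.0049 -0.0001] tilt [-0. -0.] z 0.0747
V arm tip x (rest .010 inner) 0.0156 y ext [0.0222 0.0551]
V arm tip x (rest .010 inner) 0.0169 y ext [-0.0548 -0.0222]
```

Call:
play_rows(steps=[[0, 0.2, 0, 0], [0.1, 0.4, 0, 0], [0.1, 0.6, 0, 0], [0.1, 0.7, 0, 0], [0.1, 0.8, 0, 0], [0.1, 0.8, 0, 0], [0.1, 0.8, 0, 0]])

```text
clock: 13.7
position: [0.646, 0.1729, 0.0422]
tcp_rot: [0.745, 0.667, -0.002, 0.001]
contact_force: [-4.0, -11.7, 3.0]
opening: 0.0514
grip_force: 6.3
```

```bash
python3 m.py; ls pics
```

```text
{'clock': np.float64(13.7), 'position': array([0.646 , 0.1729, 0.0422]), 'contact_force': array([ -4.031 , -11.6896,   2.9772]), 'opening': np.float64(0.0514)}
lid(wrist) [0.6506 0.2177] in stop [ 0.0114 -0.    ] tilt [ 0. -0.] z 0.0748
V arm tip x (rest .010 inner) 0.0221 y ext [0.0222 0.0551]
V arm tip x (rest .010 inner) 0.0233 y ext [-0.0549 -0.0223]
crop.png
m_1110.png
m_1200.png
m_1290.png
m_1370.png
scene0.png
t2.png
t_1110.png
t_1200.png
t_1290.png
t_1370.png
top0.png
w1.png
w2.png
w3.png
w4.png
w5.png
```

Call:
play_rows(steps=[[0, 0.1, 0, 0], [0, 0.1, 0, 0], [0, 0.1, 0, 0], [0, 0.1, 0, 0], [0, 0.1, 0, 0], [0, 0.1, 0, 0]])

```text
clock: 14.4
position: [0.6461, 0.1737, 0.0422]
tcp_rot: [0.745, 0.667, -0.002, 0.001]
contact_force: [-3.3, -12.7, 2.7]
opening: 0.0514
grip_force: 6.7
```

```bash
python3 m.py; cp $(ls -t pics/m_*|head -1) pics/fin.png
```

```text
{'clock': np.float64(14.4), 'position': array([0.6461, 0.1737, 0.0422]), 'contact_force': array([ -3.2612, -12.7338,   2.7163]), 'opening': np.float64(0.0514)}
lid(wrist) [0.6506 0.2185] in stop [ 0.0121 -0.    ] tilt [-0. -0.] z 0.0747
V arm tip x (rest .010 inner) 0.0229 y ext [0.0222 0.0551]
V arm tip x (rest .010 inner) 0.024 y ext [-0.0548 -0.0223]
```

View pics/fin.png

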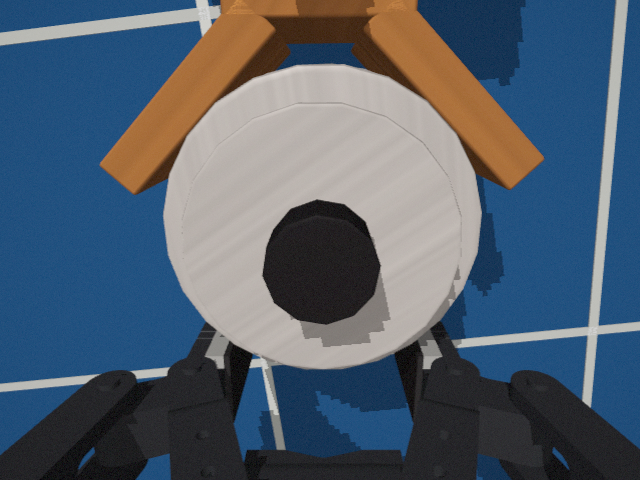

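The canister at (323,220) is seated symmetrically in the V, with the pads cradling the body below the lid and the lid flat. One last check of the pointer.

Run:
```python
from h import *
a=cap("scene"); save("sfin.png",cv2.resize(a[0][225:315,360:500],None,fx=5,fy=5,interpolation=cv2.INTER_CUBIC))
```

```text
(no output)
```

View pics/sfin.png

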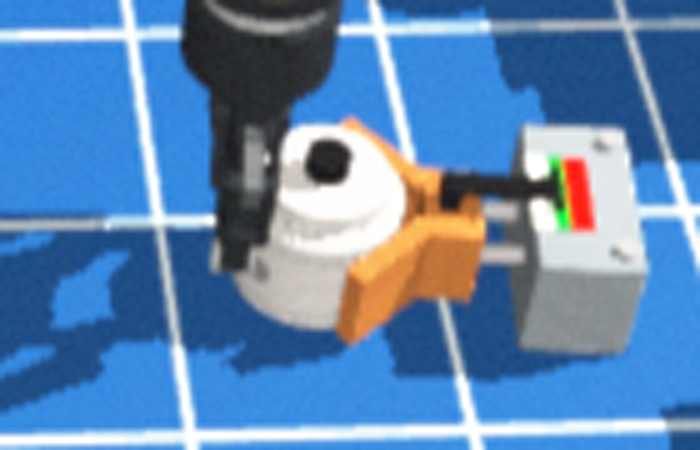

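The pointer's cross-bar at (558,188) stands on the green strip, the canister is upright and the lid is on. I'll hand it in.

```bash
python3 -c "
from h import *
print(order.finish_job())"
```

```text
the job is handed in; nothing more can be done
None
```

The lid is fully down on the canister and free of the gripper, and I handed the job in with the arm still pressing the canister squarely into the V, about 11 mm in with the pointer in the green zone; no pass or fail verdict was returned.

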